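# Pack the chocking wedges head to tail

## Robot

A 6-joint arm with a two-finger parallel gripper is mounted at the origin on a cart in front of the work surface, level with it; the furniture and walls round the work are solid. World frame = base frame: x ahead of the robot, y to its left, z up, the work surface at z = 0. Lengths are in m, angles in degrees, forces in N, time in s.
With the tool pointing down it reaches from about 0.3 to 0.875 m from the base axis. Payload 4.2 kg.
Tool frame: the origin (TCP) lies midway between the tips of the shut fingers; the grasp point (between the pads) lies 19 mm behind it; z points along the fingers, y is the line along which they close (so a half turn about z gives the same grasp; the last joint's range is limited). The gripper opens to 85 mm and grips with 20 to 120 N. Pads are 22 mm wide; open, the fingers measure 114 mm over their backs; the gripper's body (76 mm by 85 mm) begins 54 mm behind the grasp point. The pads swing forward as they close: fully open they stand 13 mm farther back than shut.
Start: joints at [-65.718, 18.312, 89.639, -0, 72.044, -1.146], TCP at [0.247, -0.519, 0.231] pointing down, gripper open.
Joint ranges: [-177.97, 177.97], [-48.28, 115.42], [12.27, 149.76], [-77.06, 257.06], [2.81, 150.46], [-146.56, 146.56]. Speed limits (degrees/s): [147.25, 147.25, 180, 180, 180, 180].

## Interface

Orientations are given as [roll, pitch, yaw] about the fixed x, y, z axes, in that order (R = Rz(yaw) Ry(pitch) Rx(roll)).
In Python, from bench import ctrl, vision, nets gives the robot as it stands. The module is installed in compiled form; this text tells all that it offers.
- The arm moves only by the shell command python3 -m crank 'ROWS' [OPENING]. ROWS is JSON, a list of rows, each a list of 4 numbers: the shift along the tool's x, y, z in cm, then the turn about the tool's z in degrees. A call has 1 to 12 rows; each row is the pose to reach, as a shift and turn from the pose commanded when the call began, along the tool's axes at that moment; what a row does not reach only later rows make up. A row lasts 1/12 s, in which the tool goes at most 41.7 mm and 7.16 degrees, less where a joint would pass 70% of its speed; a pose out of reach is approached as far as the arm can. A call with a gripper value outside its range is refused whole. OPENING is the opening, from 0 (shut) to 1 (fully open), set as the call begins (- or left out, the last holds). The fingers move at their own pace and stop on an object; the grip force is fixed at half the most. Time passes only in rows, so rows that repeat a pose let the fingers close. It gives the time, the measured TCP pose, the force, the opening and the grip force at its end, in the units of the state.
- ctrl.read_state(): the state, without advancing time (a new reading comes with each control period).
- vision.get_image(name): name is "scene" or "side" or "wrist"; returns (picture, depth): 400x640x3 uint8, red, green, blue; 400x640 float32, m along the optical axis (not along the pixel's ray), 0 where there is no reading.
- vision.calibration(name): a dict with "intrinsics" (3x3 intrinsics, pixels), "extrinsics" (4x4, takes a point from camera to world coordinates). Camera axes: x right, y down, z forward; pixel columns grow to the right and rows downward; lengths in m; the calibration is good to about 2 mm. A picture is of the moment at which its call begins: read the wrist's pose just before it. calibration takes no time and is no camera call; for the wrist camera it gives the pose at the moment of the call.
- ctrl.job_done(): hands the job in; it is judged then, once.
Trained networks look in the newest picture that a camera, given by its name, has taken for a name from the list of things; names that differ only in an ending like _2 or _b are one class to them, and where a whole thing is asked for, a point or a joint stands for the part that bears it (a point fixed in the world has none). Each returns a list of dicts, best first, with "score" (0 to 1); they miss things now and then, are a little off and sometimes report something else, mostly with a low value. They report only what shows in the picture. A call takes as long as a camera call. They do not tell look-alikes from the thing itself.
- nets.boxes_of(camera, query): "pixel" ([column, row] in pixels, amid what is visible of it).
- nets.regions_of(camera, query): "region" (400x640 bool, what is visible of it) and "pixel" ([column, row] in pixels, amid what is visible of it).
- nets.landmark_of(camera, query): "pixel" ([column, row] in pixels: a listed point, or the origin of a listed thing).
The state is a dict: "t": time; "joint_positions": joint angles; "dq": joint speeds; "tau": joint torques, N m; "ee_pos": TCP position; "orientation": TCP orientation; "force": force on the tool from outside, world axes, zero at the start; "ft_torque": the same for the moment, N m; "finger_gap": opening from 0.0 (shut) to 1.0 (fully open); "finger_force": force on a finger pad.
Only numpy, scipy, OpenCV 4.12 (cv2) and the standard library are available. Lean on these libraries where they do the work, as an engineer would, in place of code of your own. Each camera call takes 0.05 s, during which the arm holds its last target. There are 200 camera calls.

## Task

Put the four large wooden wedges back into the shallow grey tray: flat on its floor, side by side in one row straight across the tray, alternately head to tail so that each wedge's thick end lies beside its neighbour's thin end. The straight block and the small wedge do not belong to the set; leave them where they lie.

Things in the scene. Friction and masses are not known exactly. Their poses are not given: they have to be found in the camera images.
- wedge_a: One of four equal large wooden wedges, lying on its flank: from above a symmetric taper 58 mm long, 44 mm wide at the thick end (head), 8 mm at the thin end (toe); 32 mm high, about 45 g, a small dark dot on top near the head. Origin: middle of length and width, on the underside; x points from toe to head. The end faces are flat and parallel, so it can be held by its two ends.
- wedge_b: One of four equal large wooden wedges, lying on its flank: from above a symmetric taper 58 mm long, 44 mm wide at the thick end (head), 8 mm at the thin end (toe); 32 mm high, about 45 g, a small dark dot on top near the head. Origin: middle of length and width, on the underside; x points from toe to head. The end faces are flat and parallel, so it can be held by its two ends.
- wedge_c: One of four equal large wooden wedges, lying on its flank: from above a symmetric taper 58 mm long, 44 mm wide at the thick end (head), 8 mm at the thin end (toe); 32 mm high, about 45 g, a small dark dot on top near the head. Origin: middle of length and width, on the underside; x points from toe to head. The end faces are flat and parallel, so it can be held by its two ends.
- wedge_d: One of four equal large wooden wedges, lying on its flank: from above a symmetric taper 58 mm long, 44 mm wide at the thick end (head), 8 mm at the thin end (toe); 32 mm high, about 45 g, a small dark dot on top near the head. Origin: middle of length and width, on the underside; x points from toe to head. The end faces are flat and parallel, so it can be held by its two ends.
- straight_block: Look-alike to be left alone: a straight block of the same wood with no taper, 58 x 26 x 32 mm (x, y, z), a dark dot in the middle of its top. Origin: centre of the underside.
- small_wedge: Look-alike to be left alone: a smaller wedge of the same wood, 40 mm long, 28 mm wide at the head and 8 mm at the toe, 24 mm high. Origin: middle of its length and width, on the underside; x points from toe to head.
- tray: Shallow grey tray fixed to the desk, 74 mm (x) by 158 mm (y) outside, 66 by 150 mm inside. Floor 4 mm above the desk, rim 10 mm. Origin: on the desk under the middle of the outer face of the long wall nearer the robot; x points across the tray (its centre is at x = 37 mm, y = 0), y along the row. The wedges lie along the tray's x; alternated, the four take up 122 mm of the 150.
Mind the look-alikes: they are no part of the job. Leave any purple look-alike of the wedge_a alone.

How it is judged (in metres and radians):
At the end, for the whole second after the job is handed in: All four large wedges rest flat on the tray floor (3 mm, 0.08 rad), centred within 8 mm across it, straight across within 0.25 rad; heads alternate along the row (wedges pointing the same way are 45.5 to 84 mm apart, an opposite one between); released, at rest (x of wedge_a in the frame of tray between 0.029 and 0.045 m and y of wedge_a in the frame of tray between -0.06 and 0.06 m and z of wedge_a in the frame of tray between 0.001 and 0.007 m and angle between each of wedge_a, wedge_b, wedge_c, wedge_d's own z axis and vertical below 0.08 rad and angle between the x axis of each of wedge_a, wedge_b, wedge_c, wedge_d and the x axis of tray, either way round below 0.25 rad and linear speed of each of wedge_a, wedge_b, wedge_c, wedge_d below 0.01 m/s and angular speed of each of wedge_a, wedge_b, wedge_c, wedge_d below 0.1 rad/s and x of wedge_b in the frame of tray between 0.029 and 0.045 m and y of wedge_b in the frame of tray between -0.06 and 0.06 m and z of wedge_b in the frame of tray between 0.001 and 0.007 m and x of wedge_c in the frame of tray between 0.029 and 0.045 m and y of wedge_c in the frame of tray between -0.06 and 0.06 m and z of wedge_c in the frame of tray between 0.001 and 0.007 m and x of wedge_d in the frame of tray between 0.029 and 0.045 m and y of wedge_d in the frame of tray between -0.06 and 0.06 m and z of wedge_d in the frame of tray between 0.001 and 0.007 m and ((x of tray in the frame of wedge_b above 0 m and x of tray in the frame of wedge_a below 0 m) or (x of tray in the frame of wedge_b below 0 m and x of tray in the frame of wedge_a above 0 m) or horizontal distance between wedge_b and wedge_a between 0.0455 and 0.084 m) and ((x of tray in the frame of wedge_c above 0 m and x of tray in the frame of wedge_a below 0 m) or (x of tray in the frame of wedge_c below 0 m and x of tray in the frame of wedge_a above 0 m) or horizontal distance between wedge_c and wedge_a between 0.0455 and 0.084 m) and ((x of tray in the frame of wedge_c above 0 m and x of tray in the frame of wedge_b below 0 m) or (x of tray in the frame of wedge_c below 0 m and x of tray in the frame of wedge_b above 0 m) or horizontal distance between wedge_c and wedge_b between 0.0455 and 0.084 m) and ((x of tray in the frame of wedge_d above 0 m and x of tray in the frame of wedge_a below 0 m) or (x of tray in the frame of wedge_d below 0 m and x of tray in the frame of wedge_a above 0 m) or horizontal distance between wedge_d and wedge_a between 0.0455 and 0.084 m) and ((x of tray in the frame of wedge_d above 0 m and x of tray in the frame of wedge_b below 0 m) or (x of tray in the frame of wedge_d below 0 m and x of tray in the frame of wedge_b above 0 m) or horizontal distance between wedge_d and wedge_b between 0.0455 and 0.084 m) and ((x of tray in the frame of wedge_d above 0 m and x of tray in the frame of wedge_c below 0 m) or (x of tray in the frame of wedge_d below 0 m and x of tray in the frame of wedge_c above 0 m) or horizontal distance between wedge_d and wedge_c between 0.0455 and 0.084 m)); the robot touches nothing.
It fails at once if the straight block is shifted more than 20 mm (distance of straight_block from where it was at the start of the episode above 0.02 m).
It fails at once if the small wedge is shifted more than 20 mm (distance of small_wedge from where it was at the start of the episode above 0.02 m).
It also fails if it takes over 88 s, if anything falls off the work surface, if the arm or the gripper's body presses on something with over 40 N, if the wrist force passes 120 N, or if a joint passes its speed limit or range.

## Working session

There is one attempt and no reset: what is moved stays moved. The work goes in short steps, Python scripts to look and compute and a shell command to move; the robot and the scene stay as the last step left them, time stands still between calls to the robot, and variables do not carry over. Pictures are saved under pics/ and viewed, at most 14 in all, crops included, and the job is handed in when it is done.

```bash
mkdir -p pics
cat > h.py <<'E'
import numpy as np, cv2
from bench import ctrl, vision, nets
def snap(n,f=None):
    im,d=vision.get_image(n)
    if f: cv2.imwrite('pics/'+f,im[:,:,::-1])
    return im,d
def pts(n,d):
    c=vision.calibration(n);K=np.array(c['intrinsics']);T=np.array(c['extrinsics'])
    v,u=np.mgrid[:400,:640]
    P=np.stack([(u-K[0,2])/K[0,0]*d,(v-K[1,2])/K[1,1]*d,d],-1)
    return P@T[:3,:3].T+T[:3,3]
E
python3 - <<'E'
from h import *
for n in ['scene','side','wrist']:
    im,d=snap(n,n+'0.png')
    c=vision.calibration(n);print(n,np.round(c['extrinsics'],3).tolist(),np.round(c['intrinsics'],1).tolist())
s=ctrl.read_state();print(s)
E
```

```text
scene [[-0.457, -0.432, 0.777, -0.492], [-0.889, 0.237, -0.391, 0.382], [-0.015, -0.87, -0.493, 0.627], [0.0, 0.0, 0.0, 1.0]] [[391.0, 0.0, 317.5], [0.0, 391.0, 196.1], [0.0, 0.0, 1.0]]
side [[-1.0, 0.002, 0.008, 0.438], [-0.006, 0.537, -0.844, 0.811], [-0.006, -0.844, -0.537, 0.645], [0.0, 0.0, 0.0, 1.0]] [[418.7, 0.0, 318.1], [0.0, 418.7, 208.0], [0.0, 0.0, 1.0]]
wrist [[0.429, -0.862, -0.271, 0.316], [-0.904, -0.41, -0.126, -0.487], [-0.002, 0.298, -0.954, 0.373], [0.0, 0.0, 0.0, 1.0]] [[357.8, 0.0, 312.7], [0.0, 357.8, 201.9], [0.0, 0.0, 1.0]]
{'t': 0.15, 'joint_positions': array([-6.57183883e+01,  1.83415687e+01,  8.96912134e+01, -2.88154409e-04,
        7.20428843e+01, -1.14642113e+00]), 'dq': array([ 0.07006288, -0.09313837, -0.20801214,  0.02023015, -0.07550501,
        0.00824537]), 'tau': array([ 2.10839626e-04, -4.15840638e+01, -2.34344977e+01,  2.19621143e-05,
        5.97758612e-03,  2.08016729e-06]), 'ee_pos': array([ 0.246738  , -0.51897031,  0.23068617]), 'orientation': array([-1.79924343e+02, -1.23994728e-03,  2.54281211e+01]), 'force': array([0.28148795, 0.46989804, 1.04353524]), 'ft_torque': array([ 0.00551427, -0.05620549,  0.01757972]), 'finger_force': 0.0, 'finger_gap': 0.9985396044407213}
```

View pics/scene0.png

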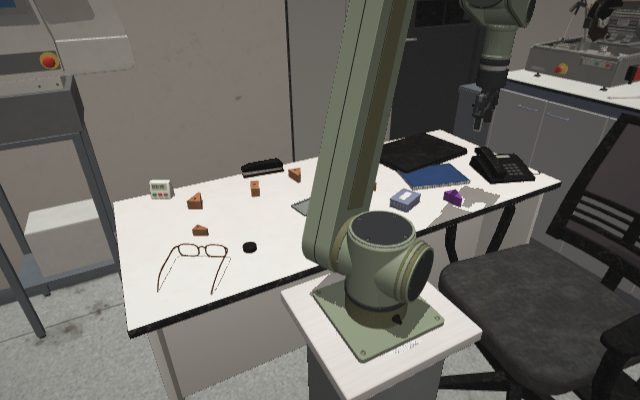

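View pics/side0.png

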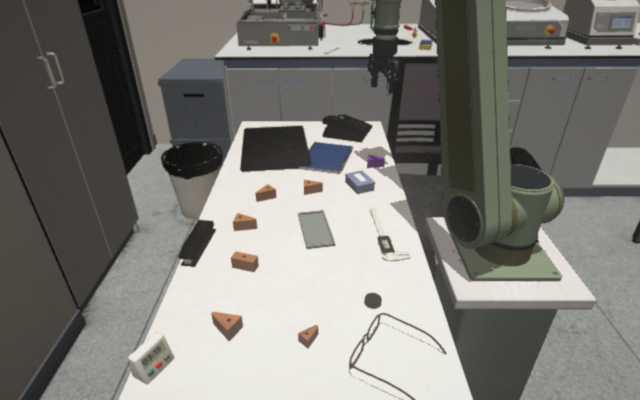

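Side view: large wedges at about (265,193), (313,187), (245,222) and (228,324). The look-alikes are the straight block (245,261), the small wedge (309,335) and a purple wedge (376,161). The tray is at (316,229). The scene view shows the same things, partly hidden by the arm.

```bash
cat >> h.py <<'E'
def brown(im):
    h=cv2.cvtColor(im,cv2.COLOR_RGB2HSV)
    m=((h[...,0]<16)&(h[...,1]>90)&(h[...,2]>40)).astype(np.uint8)
    return m
def blobs(n,im,d,amin=60,z0=.02):
    P=pts(n,d);m=brown(im)&((P[...,2]>-.01)&(P[...,2]<.06)&(P[...,0]>.25)).astype(np.uint8)
    k,l,s,c=cv2.connectedComponentsWithStats(m)
    out=[]
    for i in range(1,k):
        if s[i,4]<amin: continue
        Q=P[l==i];zt=np.percentile(Q[:,2],90)
        out.append((c[i],s[i,4],zt,Q[Q[:,2]>zt-.006],l==i))
    return out
E
python3 - <<'E'
from h import *
im,d=snap('side')
for q in ['wedge_a','tray','straight_block','small_wedge']:
    r=nets.regions_of('side',q)
    print(q,[(np.round(x['pixel']).tolist(),round(x['score'],2)) for x in r])
P=pts('side',d)
for c,a,zt,Q,_ in blobs('side',im,d):
    r=cv2.minAreaRect((Q[:,:2]*1000).astype(np.float32))
    print(c.round(),a,round(zt,4),Q.mean(0).round(3),np.round(r[1]),round(r[2]))
r=nets.regions_of('side','tray')[0]['region'];Q=P[r];print(cv2.minAreaRect((Q[:,:2]*1000).astype(np.float32)),np.percentile(Q[:,2],[5,50,95]))
cv2.imwrite('pics/sidecrop.png',cv2.resize(im[130:360,150:420,::-1],None,fx=2.6,fy=2.6,interpolation=cv2.INTER_CUBIC))
E
```

```text
wedge_a [([231.0, 324.0], 0.87), ([378.0, 162.0], 0.78), ([268.0, 193.0], 0.67), ([313.0, 189.0], 0.55)]
tray [([316.0, 234.0], 0.92)]
straight_block [([243.0, 262.0], 0.68)]
small_wedge []
[311. 185.] 125 0.0337 [ 0.47  -0.292  0.032] [51. 31.] 2
[265. 190.] 96 0.0332 [ 0.603 -0.256  0.031] [52. 33.] 41
[243. 221.] 221 0.0332 [ 0.645 -0.103  0.032] [37. 51.] 64
[244. 257.] 174 0.0335 [0.617 0.058 0.032] [23. 56.] 74
[226. 319.] 268 0.0334 [0.622 0.246 0.032] [38. 54.] 62
[308. 333.] 116 0.0251 [0.463 0.272 0.024] [36. 21.] 46
((426.2637023925781, 316.17657470703125), (86.43260192871094, 985.4796142578125), 3.675278425216675) [0.00236163 0.00471419 0.01043033]
```

View pics/sidecrop.png

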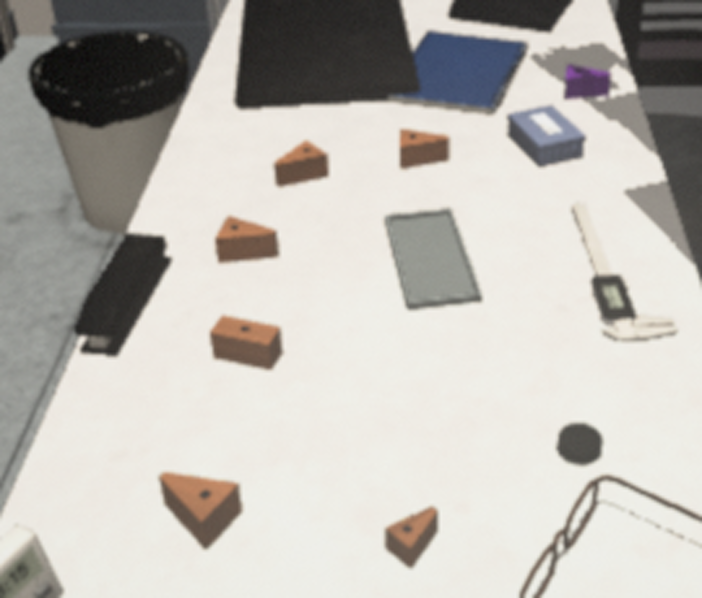

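Candidates, by side-view pixel:
- **Large wedges:** (311,185), (265,190), (243,221) and (226,319). Each measures about 52 x 37 mm with its top at 33 mm.
- **Straight block:** (244,257), 56 x 23 mm with a central dot. Leave it.
- **Small wedge:** (308,333), 24 mm high. Leave it.
- **Purple wedge:** (378,162). Leave it.

The crop confirms this choice of four. Next I'll go to an overview pose for the wrist camera.

```bash
python3 -m crank '[[48.8,-32,-7,25.4],[48.8,-32,-7,25.4],[48.8,-32,-7,25.4],[48.8,-32,-7,25.4],[48.8,-32,-7,25.4],[48.8,-32,-7,25.4],[48.8,-32,-7,25.4],[48.8,-32,-7,25.4],[48.8,-32,-7,25.4],[48.8,-32,-7,25.4],[48.8,-32,-7,25.4],[48.8,-32,-7,25.4]]' 1
```

```text
t: 1.45
ee_pos: [0.5029, -0.0977, 0.2908]
orientation: [180.0, -0.0, 0.0]
force: [1.2, -0.3, -0.3]
finger_gap: 1.004
finger_force: 0.0
```

```bash
python3 -m crank '[[4.5,-7,-1,0],[4.5,-7,-1,0],[4.5,-7,-1,0],[4.5,-7,-1,0],[4.5,-7,-1,0]]'
cat >> h.py <<'E'
from scipy.optimize import minimize
from scipy.spatial import cKDTree
def poly(V,n=1.5):
    V=np.array(V,float);lo,hi=V.min(0),V.max(0)
    g=np.stack(np.meshgrid(np.arange(lo[0],hi[0]+.1,n),np.arange(lo[1],hi[1]+.1,n)),-1).reshape(-1,2)
    k=[cv2.pointPolygonTest(V.astype(np.float32),(float(a),float(b)),False)>=0 for a,b in g]
    return g[k]
WV=[(-29,-4),(29,-22),(29,22),(-29,4)]
def fit(Q,V,ang):
    G=poly(V);Q=Q[:,:2]*1000;Q=Q[::max(1,len(Q)//1500)];t=cKDTree(Q);best=None
    def tf(p):
        c,s=np.cos(p[2]),np.sin(p[2]);return G@np.array([[c,s],[-s,c]])+p[:2]
    def cost(p):
        M=tf(p);a=t.query(M)[0];b=cKDTree(M).query(Q)[0]
        return np.mean(np.minimum(a,15)**2)+np.mean(np.minimum(b,15)**2)
    for a in ang:
        r=minimize(cost,[*Q.mean(0),a],method='Nelder-Mead',options=dict(initial_simplex=np.array([*Q.mean(0),a])+np.array([[0,0,0],[8,0,0],[0,8,0],[0,0,.5]]),xatol=.05,fatol=1e-3))
        if best is None or r.fun<best.fun: best=r
    return best.x[0],best.x[1],np.degrees(best.x[2])%360,best.fun
E
cat > m.py <<'E'
import sys
from h import *
A=np.arange(0,6.28,.785)
n='wrist';im,d=snap(n,sys.argv[1]);P=pts(n,d)
for c,a,zt,Q,_ in blobs(n,im,d,150):
    print(c.round().tolist(),a,'ztop',round(zt,4),'fit',np.round(fit(Q,WV,A),1).tolist())
if len(sys.argv)>2:
    nets.regions_of
    r=nets.regions_of(n,'tray')[0];print('tray',r['score'],r['pixel'])
    Q=P[r['region']];Q=Q[(Q[:,2]<.02)&(Q[:,2]>.002)];print(len(Q),np.percentile(Q[:,2],[5,50,95]))
    R=[(-37,-79),(37,-79),(37,79),(-37,79)]
    print(cv2.minAreaRect((Q[:,:2]*1000).astype(np.float32)),np.round(fit(Q,R,[-.3,-.1,.1,.3]),1))
E
python3 m.py w1.png tray
```

```text
t: 1.87
ee_pos: [0.5468, -0.0298, 0.2999]
orientation: [180.0, 0.1, 0.1]
force: [-0.1, -0.5, 0.1]
finger_gap: 0.998
finger_force: 0.0
[385.0, 67.0] 1249 ztop 0.0328 fit [639.1, -108.2, 350.9, 0.7]
[63.0, 89.0] 1191 ztop 0.0331 fit [629.0, 238.5, 149.6, 0.8]
[237.0, 94.0] 1208 ztop 0.033 fit [620.1, 51.3, 161.8, 5.6]
[522.0, 109.0] 1122 ztop 0.0328 fit [607.3, -259.0, 221.2, 0.8]
[532.0, 220.0] 838 ztop 0.0328 fit [463.5, -299.4, 0.9, 0.9]
[74.0, 223.0] 358 ztop 0.0252 fit [459.3, 263.2, 45.5, 15.9]
tray 0.8 [365.2, 223.0]
6565 [0.0027553  0.00423859 0.01000621]
((452.6328125, -96.63534545898438), (78.47789001464844, 159.14820861816406), 10.614425659179688) [455.3 -96.2  10.3   2.1]
```

View pics/w1.png

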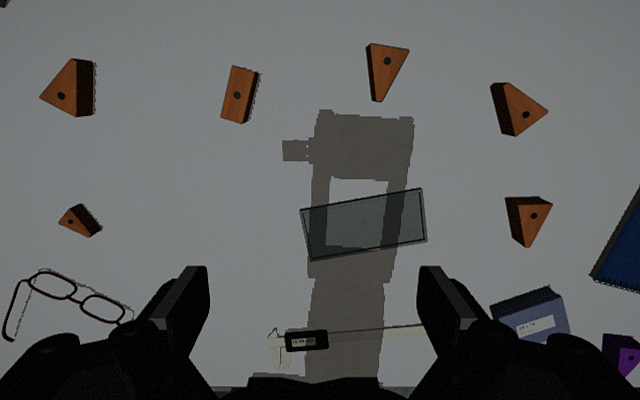

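The wrist picture shows the four large wedges at (385,67), (63,89), (522,109) and (532,220), the straight block at (237,94), the small wedge at (74,223) and the tray at (365,223). The fitted head directions agree with the dots. Next I'll cross-check against the side view and the tray rim.

```bash
cat > m2.py <<'E'
from h import *
A=np.arange(0,6.28,.785)
im,d=snap('side')
for c,a,zt,Q,_ in blobs('side',im,d):
    print(c.round().tolist(),round(zt,4),np.round(fit(Q,WV,A),1).tolist())
for n in ['wrist','side']:
    im,d=snap(n);P=pts(n,d)
    # dense tray mask: close in grey tray points by location and colour
    Q=P.reshape(-1,3);I=im.reshape(-1,3).astype(int)
    a=np.radians(10.3);dx=Q[:,:2]-[.4553,-.0962];L=np.stack([dx@[np.cos(a),np.sin(a)],dx@[-np.sin(a),np.cos(a)]],1)*1000
    near=(abs(L[:,0])<60)&(abs(L[:,1])<110)
    k=near&(Q[:,2]>.0075)&(Q[:,2]<.014)
    print(n,'rim',k.sum(),cv2.minAreaRect((Q[k,:2]*1000).astype(np.float32)))
    # wall edges per strip in local frame
    for lo,hi in [(-60,-20),(-20,20),(20,60)]:
        s=L[k&(L[:,1]>lo)&(L[:,1]<hi),0]
        print(' x rim',[(np.percentile(v,[5,50,95]).round(1).tolist() if len(v) else None) for v in (s[s<0],s[s>0])])
    s=L[k&(abs(L[:,0])<25),1];print(' y rim',[(np.percentile(v,[5,50,95]).round(1).tolist() if len(v) else None) for v in (s[s<0],s[s>0])])
    f=near&(abs(L[:,0])<25)&(abs(L[:,1])<60);print(' floor z',np.median(Q[f,2]))
E
python3 m2.py
```

```text
[311.0, 186.0] 0.0329 [464.7, -293.2, 2.1, 5.9]
[265.0, 192.0] 0.0334 [607.4, -254.1, 219.2, 6.4]
[243.0, 222.0] 0.0332 [638.5, -103.0, 350.5, 4.9]
[244.0, 257.0] 0.0338 [614.2, 57.9, 343.4, 8.7]
[226.0, 319.0] 0.0333 [628.3, 243.0, 150.8, 1.9]
[308.0, 333.0] 0.025 [458.1, 266.0, 47.6, 27.3]
wrist rim 1074 ((454.8365478515625, -96.53285217285156), (74.60405731201172, 157.93670654296875), 10.722637176513672)
 x rim [[-36.8, -34.7, -33.0], [33.1, 35.1, 36.7]]
 x rim [[-36.8, -35.0, -33.4], [32.6, 34.8, 36.3]]
 x rim [[-37.4, -35.2, -33.6], [32.6, 34.6, 36.2]]
 y rim [[-78.8, -77.0, -75.1], [74.8, 76.6, 78.5]]
 floor z 0.003969203402185761
side rim 194 ((453.4197998046875, -96.3791732788086), (74.11885070800781, 160.09732055664062), 10.60190486907959)
 x rim [[-38.7, -36.2, -14.4], [20.6, 33.2, 35.2]]
 x rim [[-38.3, -36.7, -35.0], [31.1, 33.1, 34.8]]
 x rim [[-38.7, -36.6, -5.5], [27.4, 33.0, 34.5]]
 y rim [[-79.3, -76.4, -40.3], [41.8, 77.7, 79.9]]
 floor z 0.00435472352628985
```

```bash
cat > go.py <<'E'
import sys
from h import *
x,y,z,t=map(float,sys.argv[1:5]);s=ctrl.read_state();p=s['ee_pos']*1000;a=s['orientation'][2]
d=np.array([x,y,z])-p;r=np.radians(a)
print('now',p.round(1),round(a,2),'row',np.round([(d[0]*np.cos(r)+d[1]*np.sin(r))/10,(d[0]*np.sin(r)-d[1]*np.cos(r))/10,-d[2]/10,(a-t+180)%360-180],2).tolist(),'rows',np.linalg.norm(d)/41.7,'t',s['t'])
E
python3 go.py 463.5 -299.4 110 90.9
```

```text
now [546.7 -30.8 300.3] -0.09 row [-8.27, 26.87, 19.03, -90.99] rows 8.141798575138335 t 2.1167
```

```bash
python3 -m crank '[[-8.3,26.9,19,-91],[-8.3,26.9,19,-91],[-8.3,26.9,19,-91],[-8.3,26.9,19,-91],[-8.3,26.9,19,-91],[-8.3,26.9,19,-91],[-8.3,26.9,19,-91],[-8.3,26.9,19,-91],[-8.3,26.9,19,-91],[-8.3,26.9,19,-91],[-8.3,26.9,19,-91],[-8.3,26.9,19,-91]]' 1; python3 -m crank '[[0,0,0,-5],[0,0,0,-5],[0,0,0,-5]]'; python3 m.py w2.png; python3 go.py 463.5 -299.4 7 90.9
```

```text
t: 3.12
ee_pos: [0.4633, -0.2998, 0.11]
orientation: [-180.0, -0.0, 84.5]
force: [0.3, -1.0, -1.2]
finger_gap: 1.006
finger_force: 0.0
t: 3.37
ee_pos: [0.4639, -0.2992, 0.1104]
orientation: [180.0, 0.0, 89.1]
force: [0.7, -0.0, -0.3]
finger_gap: 0.999
finger_force: 0.0
[536.0, 152.0] 3493 ztop 0.0325 fit [608.0, -258.7, 220.8, 0.7]
[323.0, 210.0] 2874 ztop 0.0326 fit [463.9, -298.9, 0.5, 0.6]
now [ 464.  -299.1  110.4] 89.17 row [-0.03, -0.05, 10.34, -1.73] rows 2.479510830892844 t 3.4167
```

View pics/w2.png

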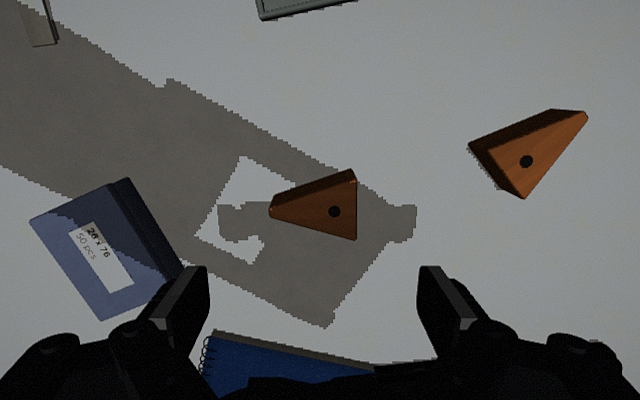

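The close view shows the chosen wedge centred at (323,210), dot at the head, with the blue box clear on the left. Its position agrees with the overview within 1 mm. Descending.

```bash
python3 -m crank '[[0,0,4,-1.4],[0,0,7,-1.4],[0,0,9,-1.4],[0,0,10.3,-1.4],[0,0,10.3,-1.4],[0,0,10.3,-1.4]]'; python3 -m crank '[[0,0,0,0],[0,0,0,0],[0,0,0,0],[0,0,0,0],[0,0,0,0],[0,0,0,0]]' 0; python3 -m crank '[[0,0,-2,0],[0,0,-5,0],[0,0,-8,0],[0,0,-8,0],[0,0,-8,0]]'; python3 go.py 464.1 -145.1 85 100.7
```

```text
t: 3.92
ee_pos: [0.4642, -0.2987, 0.007]
orientation: [-180.0, -0.0, 90.7]
force: [-0.3, 0.4, -0.5]
finger_gap: 1.002
finger_force: 0.0
t: 4.42
ee_pos: [0.4655, -0.2994, 0.009]
orientation: [179.8, 0.1, 90.7]
force: [-0.0, 0.6, 5.7]
finger_gap: 0.656
finger_force: 63.8
t: 4.83
ee_pos: [0.4654, -0.2994, 0.0894]
orientation: [179.8, 0.2, 90.7]
force: [-0.3, 0.8, 0.1]
finger_gap: 0.662
finger_force: 64.0
now [ 465.4 -299.4   89.4] 90.74 row [15.43, 0.07, 0.44, -9.96] rows 3.701471816593781 t 4.8333
```

```bash
python3 -m crank '[[15.4,0.1,0,-10],[15.4,0.1,0,-10],[15.4,0.1,0,-10],[15.4,0.1,0,-10],[15.4,0.1,0,-10],[15.4,0.1,0,-10]]'; python3 m.py w3.png;  python3 go.py 464.1 -145.1 12 100.7
```

```text
t: 5.33
ee_pos: [0.4624, -0.1431, 0.0863]
orientation: [-179.9, -0.1, 100.9]
force: [0.4, -0.6, -0.2]
finger_gap: 0.659
finger_force: 64.0
[615.0, 225.0] 2423 ztop 0.0328 fit [645.7, -117.8, 132.9, 8.7]
now [ 462.9 -144.2   86.5] 100.83 row [-0.11, 0.1, 7.45, 0.13] rows 1.787087674448098 t 5.3833
```

View pics/w3.png

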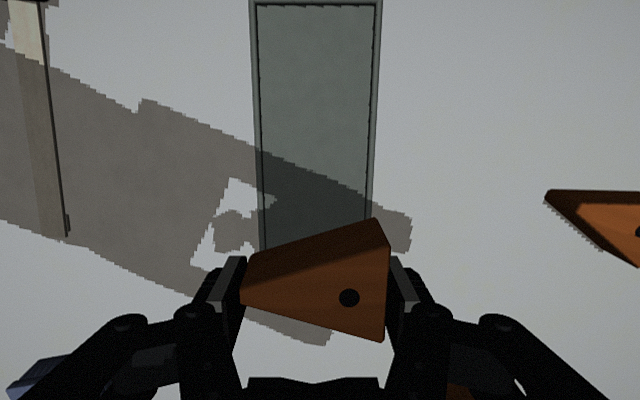

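The wedge is held by its ends over the tray, with its dot at (349,297) on the far side. I'll fit its pose in the hand.

```bash
cat > held.py <<'E'
from h import *
s=ctrl.read_state();p=s['ee_pos']
im,d=snap('wrist');P=pts('wrist',d);m=brown(im).astype(bool)
k=m&(np.linalg.norm(P[...,:2]-p[:2],axis=-1)<.05)&(P[...,2]>p[2])
Q=P[k];zt=np.percentile(Q[:,2],95);T=Q[abs(Q[:,2]-zt)<.006]
A=np.c_[T[:,:2]-p[:2],np.ones(len(T))];c=np.linalg.lstsq(A,T[:,2],rcond=None)[0]
print('tcp',(p*1000).round(1),s['orientation'].round(1),len(T),'top z at tcp',(c[2]*1000).round(1),'slope deg',np.degrees(c[:2]).round(2),'fit',np.round(fit(T,WV,np.arange(0,6.28,.785)),1))
E
python3 held.py
```

```text
tcp [ 462.9 -144.2   86.5] [-179.9   -0.   100.8] 7959 top z at tcp 109.4 slope deg [-0.08  0.13] fit [ 463.1 -144.8   10.7    0.8]
```

```bash
python3 -m crank '[[0,0.1,3,0],[0,0.1,5,0],[0,0.1,6.3,0],[0,0.1,7,0],[0,0.1,7.3,0],[0,0.1,7.3,0],[0,0.1,7.3,0]]'; python3 held.py; python3 -m crank '[[0,0,0,0],[0,0,0,0],[0,0,0,0],[0,0,0,0]]' 1;python3 -m crank '[[0,0,-2,0],[0,0,-5,0],[0,0,-9,0],[0,0,-10,0],[0,0,-10,0]]'; python3 m.py w4.png; python3 go.py 608 -258.7 110 130.8
```

```text
t: 6.02
ee_pos: [0.4649, -0.1452, 0.0146]
orientation: [179.9, 0.0, 100.7]
force: [0.2, -0.0, -0.6]
finger_gap: 0.663
finger_force: 64.1
tcp [ 464.9 -145.2   14.6] [179.9   0.  100.7] 8081 top z at tcp 37.5 slope deg [0.07 0.04] fit [ 464.6 -145.1   10.6    0.8]
t: 6.4
ee_pos: [0.4646, -0.1445, 0.0146]
orientation: [180.0, 0.0, 100.7]
force: [-0.5, 0.0, 0.6]
finger_gap: 0.999
finger_force: 0.0
t: 6.82
ee_pos: [0.4667, -0.1452, 0.1177]
orientation: [179.6, 0.2, 100.7]
force: [0.8, -0.1, -0.1]
finger_gap: 1.002
finger_force: 0.0
[320.0, 206.0] 2786 ztop 0.0345 fit [463.0, -143.6, 10.7, 0.7]
[581.0, 201.0] 2816 ztop 0.0296 fit [635.9, -106.7, 351.6, 0.6]
now [ 465.1 -144.7  115.5] 100.75 row [-13.87, 11.91, 0.55, -30.05] rows 4.385320693745582 t 6.8667
```

```bash
python3 -m crank '[[-13.9,11.9,0.6,-30],[-13.9,11.9,0.6,-30],[-13.9,11.9,0.6,-30],[-13.9,11.9,0.6,-30],[-13.9,11.9,0.6,-30],[-13.9,11.9,0.6,-30],[-13.9,11.9,0.6,-30],[-13.9,11.9,0.6,-30]]'; python3 m.py w5.png; python3 go.py 608 -258.7 9 130.8
```

```text
t: 7.53
ee_pos: [0.6053, -0.2577, 0.1064]
orientation: [-179.9, -0.2, 130.7]
force: [-0.5, 0.7, 0.9]
finger_gap: 1.002
finger_force: 0.0
[537.0, 69.0] 4411 ztop 0.0334 fit [640.0, -107.6, 350.6, 0.6]
[305.0, 217.0] 2873 ztop 0.0333 fit [608.2, -258.9, 220.8, 0.7]
now [ 605.4 -257.6  107.1] 130.74 row [-0.25, 0.12, 9.81, -0.06] rows 2.3535297259623014 t 7.5833
```

```bash
python3 -m crank '[[-0.2,0.1,4,0],[-0.2,0.1,7,0],[-0.2,0.1,9,0],[-0.2,0.1,9.8,0],[-0.2,0.1,9.8,0],[-0.2,0.1,9.8,0]]'; python3 -m crank '[[0,0,0,0],[0,0,0,0],[0,0,0,0],[0,0,0,0],[0,0,0,0],[0,0,0,0]]' 0; python3 -m crank '[[0,0,-2,0],[0,0,-5,0],[0,0,-8,0],[0,0,-8,0],[0,0,-8,0]]'; python3 go.py 458 -112.7 95 100.7
```

```text
t: 8.08
ee_pos: [0.6093, -0.2594, 0.0111]
orientation: [180.0, 0.0, 130.8]
force: [0.7, -0.4, 0.1]
finger_gap: 0.999
finger_force: 0.0
t: 8.58
ee_pos: [0.6105, -0.2605, 0.0127]
orientation: [179.9, 0.2, 130.7]
force: [-0.9, -0.4, 5.8]
finger_gap: 0.66
finger_force: 63.9
t: 9.0
ee_pos: [0.6106, -0.2604, 0.0932]
orientation: [179.9, 0.3, 130.7]
force: [0.1, -0.5, -0.1]
finger_gap: 0.655
finger_force: 63.7
now [ 610.6 -260.4   93.2] 130.73 row [21.15, -1.93, -0.18, 30.03] rows 5.093613768156531 t 9.0
```

```bash
python3 -m crank '[[21.2,-1.9,-0.2,30],[21.2,-1.9,-0.2,30],[21.2,-1.9,-0.2,30],[21.2,-1.9,-0.2,30],[21.2,-1.9,-0.2,30],[21.2,-1.9,-0.2,30],[21.2,-1.9,-0.2,30],[21.2,-1.9,-0.2,30],[21.2,-1.9,-0.2,30]]'; python3 held.py; python3 go.py 458 -112.7 17 100.7
```

```text
t: 9.75
ee_pos: [0.4579, -0.1123, 0.0922]
orientation: [179.9, 0.0, 100.7]
force: [0.5, 1.2, -0.1]
finger_gap: 0.653
finger_force: 63.8
tcp [ 457.9 -112.3   92.2] [179.9   0.  100.7] 7581 top z at tcp 111.3 slope deg [-0.31  0.19] fit [ 457.2 -110.3  191.2    0.8]
now [ 457.9 -112.4   92.2] 100.71 row [-0.03, 0.0, 7.52, 0.01] rows 1.8026501734515428 t 9.8
```

```bash
python3 -m crank '[[-0.2,0.1,3,0],[-0.2,0.1,5,0],[-0.2,0.1,6.4,0],[-0.2,0.1,7.2,0],[-0.2,0.1,7.5,0],[-0.2,0.1,7.5,0],[-0.2,0.1,7.5,0]]'; python3 held.py; python3 -m crank '[[0,0,0,0],[0,0,0,0],[0,0,0,0],[0,0,0,0]]' 1;python3 -m crank '[[0,0,-2,0],[0,0,-5,0],[0,0,-9,0],[0,0,-10,0],[0,0,-10,0],[0,0,-10,0]]'; python3 m.py w6.png; python3 go.py 640 -107.8 110 80.7
```

```text
t: 10.38
ee_pos: [0.4587, -0.1139, 0.0174]
orientation: [180.0, 0.0, 100.7]
force: [0.5, 0.3, -0.3]
finger_gap: 0.659
finger_force: 64.4
tcp [ 458.7 -113.9   17.4] [180.    0.  100.7] 13400 top z at tcp 36.5 slope deg [-0.56  1.02] fit [ 455.6 -121.1  313.8   32.9]
t: 10.77
ee_pos: [0.458, -0.1133, 0.0174]
orientation: [180.0, 0.0, 100.7]
force: [0.0, 0.1, 0.0]
finger_gap: 0.994
finger_force: 0.0
t: 11.27
ee_pos: [0.4577, -0.1133, 0.1174]
orientation: [180.0, 0.0, 100.7]
force: [0.0, 0.3, -0.2]
finger_gap: 1.0
finger_force: 0.0
[303.0, 206.0] 2811 ztop 0.0356 fit [456.1, -111.0, 190.1, 0.6]
[323.0, 253.0] 2465 ztop 0.0355 fit [462.7, -144.8, 13.5, 0.7]
[577.0, 247.0] 2556 ztop 0.0309 fit [637.1, -107.0, 351.2, 0.6]
now [ 457.  -113.1  116.4] 100.74 row [-2.9, 18.08, 0.64, 20.04] rows 4.393943886538699 t 11.3167
```

View pics/w6.png

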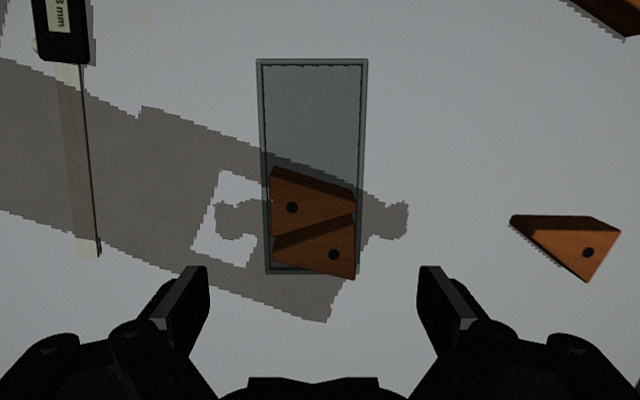

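Two wedges lie flat in the tray at (303,206) and (323,253), alternated. Next is the third, at (577,247).

```bash
python3 -m crank '[[-2.9,18.2,0.6,20],[-2.9,18.2,0.6,20],[-2.9,18.2,0.6,20],[-2.9,18.2,0.6,20],[-2.9,18.2,0.6,20],[-2.9,18.2,0.6,20],[-2.9,18.2,0.6,20],[-2.9,18.2,0.6,20]]'; python3 m.py w7.png; python3 go.py 640 -107.8 9 80.7
```

```text
t: 11.98
ee_pos: [0.6399, -0.1076, 0.1093]
orientation: [-179.7, 0.0, 80.7]
force: [-0.8, 0.3, -1.3]
finger_gap: 1.001
finger_force: 0.0
[322.0, 211.0] 2988 ztop 0.0333 fit [639.6, -107.4, 351.3, 0.6]
[38.0, 263.0] 2571 ztop 0.0372 fit [458.9, -111.3, 190.5, 0.8]
[81.0, 298.0] 2374 ztop 0.0372 fit [464.9, -145.0, 12.7, 0.7]
now [ 640.  -107.8  109.9] 80.73 row [-0.0, 0.0, 10.09, 0.03] rows 2.4208180030671747 t 12.0333
```

```bash
python3 -m crank '[[0,0,4,0],[0,0,7,0],[0,0,9,0],[0,0,10,0],[0,0,10,0],[0,0,10,0]]'; python3 -m crank '[[0,0,0,0],[0,0,0,0],[0,0,0,0],[0,0,0,0],[0,0,0,0],[0,0,0,0]]' 0; python3 -m crank '[[0,0,-2,0],[0,0,-5,0],[0,0,-8,0],[0,0,-8,0],[0,0,-8,0]]'; python3 go.py 452.5 -79.5 95 100.7
```

```text
t: 12.53
ee_pos: [0.6418, -0.1081, 0.0119]
orientation: [180.0, 0.0, 80.7]
force: [-0.2, 0.5, 0.5]
finger_gap: 0.995
finger_force: 0.0
t: 13.03
ee_pos: [0.6435, -0.1082, 0.0136]
orientation: [179.8, 0.0, 80.7]
force: [-0.4, 0.3, 6.5]
finger_gap: 0.658
finger_force: 63.5
t: 13.45
ee_pos: [0.6435, -0.1081, 0.0941]
orientation: [179.7, 0.0, 80.7]
force: [0.0, 0.5, -0.9]
finger_gap: 0.658
finger_force: 63.9
now [ 643.5 -108.1   94.1] 80.74 row [-0.25, -19.31, -0.09, -19.96] rows 4.631773449963431 t 13.45
```

```bash
python3 -m crank '[[-0.2,-19.3,-0.1,-20],[-0.2,-19.3,-0.1,-20],[-0.2,-19.3,-0.1,-20],[-0.2,-19.3,-0.1,-20],[-0.2,-19.3,-0.1,-20],[-0.2,-19.3,-0.1,-20],[-0.2,-19.3,-0.1,-20],[-0.2,-19.3,-0.1,-20],[-0.2,-19.3,-0.1,-20]]'; python3 held.py; python3 go.py 452.5 -79.5 17 100.7
```

```text
t: 14.2
ee_pos: [0.4528, -0.0791, 0.0922]
orientation: [179.9, 0.0, 100.7]
force: [-0.5, -0.2, -0.7]
finger_gap: 0.656
finger_force: 63.9
tcp [452.8 -79.1  92.2] [179.9   0.  100.7] 7456 top z at tcp 110.3 slope deg [-0.   -0.02] fit [453.  -78.5  11.    0.7]
now [452.7 -79.1  92.1] 100.74 row [-0.04, -0.03, 7.51, 0.04] rows 1.8011470708475443 t 14.25
```

```bash
python3 -m crank '[[-0.1,-0.1,3,0],[-0.1,-0.1,5,0],[-0.1,-0.1,6.4,0],[-0.1,-0.1,7.1,0],[-0.1,-0.1,7.4,0],[-0.1,-0.1,7.4,0],[-0.1,-0.1,7.4,0]]'; python3 -m crank '[[0,0,0,0],[0,0,0,0],[0,0,0,0],[0,0,0,0]]' 1;python3 -m crank '[[0,0,-2,0],[0,0,-5,0],[0,0,-9,0],[0,0,-10,0],[0,0,-10,0],[0,0,-10,0]]'; python3 m.py w8.png; python3 go.py 629 239 110 59.8
```

```text
t: 14.83
ee_pos: [0.4515, -0.0802, 0.0186]
orientation: [179.9, 0.0, 100.7]
force: [1.0, -0.4, 1.2]
finger_gap: 0.653
finger_force: 64.1
t: 15.17
ee_pos: [0.4507, -0.08, 0.0185]
orientation: [180.0, 0.0, 100.7]
force: [0.4, -1.0, 0.4]
finger_gap: 1.0
finger_force: 0.0
t: 15.67
ee_pos: [0.4504, -0.0799, 0.1184]
orientation: [179.9, 0.0, 100.7]
force: [-0.4, 0.0, -0.1]
finger_gap: 1.001
finger_force: 0.0
[614.0, 40.0] 2703 ztop 0.0313 fit [611.2, 49.8, 147.6, 5.9]
[324.0, 208.0] 2787 ztop 0.0356 fit [450.2, -79.5, 11.5, 0.6]
[304.0, 253.0] 2460 ztop 0.0355 fit [456.2, -111.1, 190.8, 0.7]
[324.0, 296.0] 2191 ztop 0.0354 fit [463.0, -145.0, 13.7, 0.7]
now [449.6 -79.8 117.4] 100.74 row [27.97, 23.57, 0.74, 40.94] rows 8.774021783215815 t 15.7167
```

```bash
python3 -m crank '[[28,23.6,0.7,41],[28,23.6,0.7,41],[28,23.6,0.7,41],[28,23.6,0.7,41],[28,23.6,0.7,41],[28,23.6,0.7,41],[28,23.6,0.7,41],[28,23.6,0.7,41],[28,23.6,0.7,41],[28,23.6,0.7,41],[28,23.6,0.7,41],[28,23.6,0.7,41]]'; python3 m.py w9.png; python3 go.py 629 239 9 59.8
```

```text
t: 16.72
ee_pos: [0.6287, 0.2385, 0.1087]
orientation: [-179.8, 0.3, 59.8]
force: [-0.1, -0.7, -0.8]
finger_gap: 1.0
finger_force: 0.0
[301.0, 210.0] 2781 ztop 0.0334 fit [628.9, 239.0, 150.2, 0.7]
[93.0, 283.0] 1022 ztop 0.0253 fit [458.8, 263.7, 46.2, 14.1]
now [628.6 237.8 109.3] 59.73 row [0.12, -0.03, 10.03, -0.07] rows 2.4064332293998882 t 16.7667
```

```bash
python3 -m crank '[[0.1,0,4,0],[0.1,0,7,0],[0.1,0,9,0],[0.1,0,10,0],[0.1,0,10,0],[0.1,0,10,0]]'; python3 -m crank '[[0,0,0,0],[0,0,0,0],[0,0,0,0],[0,0,0,0],[0,0,0,0],[0,0,0,0]]' 0; python3 -m crank '[[0,0,-2,0],[0,0,-5,0],[0,0,-8,0],[0,0,-8,0],[0,0,-8,0]]'; python3 go.py 445.5 -47.5 95 100.7
```

```text
t: 17.27
ee_pos: [0.6307, 0.2389, 0.0117]
orientation: [180.0, 0.0, 59.7]
force: [0.9, 0.1, 0.0]
finger_gap: 1.001
finger_force: 0.0
t: 17.77
ee_pos: [0.6319, 0.2405, 0.0137]
orientation: [179.8, -0.2, 59.8]
force: [-1.0, -0.3, 5.6]
finger_gap: 0.657
finger_force: 63.9
t: 18.18
ee_pos: [0.632, 0.2406, 0.0943]
orientation: [179.8, -0.3, 59.8]
force: [-0.6, 0.5, -1.0]
finger_gap: 0.656
finger_force: 63.7
now [632.  240.6  94.3] 59.75 row [-34.28, -1.6, -0.07, -40.95] rows 8.230107866555395 t 18.1833
```

```bash
python3 -m crank '[[-34.3,-1.6,0,-41],[-34.3,-1.6,0,-41],[-34.3,-1.6,0,-41],[-34.3,-1.6,0,-41],[-34.3,-1.6,0,-41],[-34.3,-1.6,0,-41],[-34.3,-1.6,0,-41],[-34.3,-1.6,0,-41],[-34.3,-1.6,0,-41],[-34.3,-1.6,0,-41],[-34.3,-1.6,0,-41],[-34.3,-1.6,0,-41]]'; python3 held.py; python3 go.py 445.5 -47.5 17 100.7
```

```text
t: 19.18
ee_pos: [0.4448, -0.0476, 0.0911]
orientation: [180.0, -0.0, 100.8]
force: [0.8, 0.1, -0.1]
finger_gap: 0.653
finger_force: 63.8
tcp [444.8 -47.6  91.1] [180.   -0.  100.8] 7228 top z at tcp 109.2 slope deg [-0.31  0.03] fit [445.6 -49.3 189.8   0.8]
now [444.9 -47.4  91.1] 100.81 row [-0.02, 0.05, 7.41, 0.11] rows 1.776666975385345 t 19.2333
```

```bash
python3 -m crank '[[0.1,0,3,0],[0.1,0,5,0],[0.1,0,6.3,0],[0.1,0,7,0],[0.1,0,7.2,0],[0.1,0,7.2,0],[0.1,0,7.2,0]]'; python3 -m crank '[[0,0,0,0],[0,0,0,0],[0,0,0,0],[0,0,0,0]]' 1;python3 -m crank '[[0,0,-2,0],[0,0,-5,0],[0,0,-9,0],[0,0,-12,0],[0,0,-15,0],[0,0,-15,0],[0,0,-15,0],[0,0,-15,0]]'; python3 m.py w10.png tray; python3 m2.py | grep -v rim
```

```text
t: 19.82
ee_pos: [0.4447, -0.047, 0.0197]
orientation: [179.9, 0.0, 100.8]
force: [0.6, 0.4, 0.1]
finger_gap: 0.657
finger_force: 63.8
t: 20.15
ee_pos: [0.4441, -0.0473, 0.0197]
orientation: [179.9, 0.0, 100.7]
force: [1.2, -0.1, -0.6]
finger_gap: 0.999
finger_force: 0.0
t: 20.82
ee_pos: [0.4431, -0.0472, 0.1687]
orientation: [-179.9, -0.0, 100.7]
force: [0.3, 1.1, -0.8]
finger_gap: 1.005
finger_force: 0.0
[564.0, 103.0] 2559 ztop 0.0318 fit [618.5, 52.3, 162.2, 5.2]
[306.0, 192.0] 1935 ztop 0.0361 fit [443.7, -49.4, 190.7, 0.7]
[323.0, 228.0] 1742 ztop 0.0359 fit [450.5, -79.6, 10.9, 0.7]
[308.0, 263.0] 1588 ztop 0.036 fit [456.6, -111.1, 190.6, 0.8]
[323.0, 298.0] 1472 ztop 0.0358 fit [463.8, -144.9, 14.1, 0.8]
tray 0.71 [319.7, 169.7]
3484 [0.00244544 0.0076619  0.00984887]
((453.2118225097656, -96.42129516601562), (74.06331634521484, 158.6593475341797), 10.712515830993652) [452.3 -91.3  12.4 103.5]
[244.0, 257.0] 0.0336 [618.6, 55.9, 164.8, 8.8]
[308.0, 333.0] 0.0254 [457.9, 266.2, 44.7, 28.5]
 floor z 0.035762565444926564
 floor z 0.03622254959769999
```

View pics/w10.png

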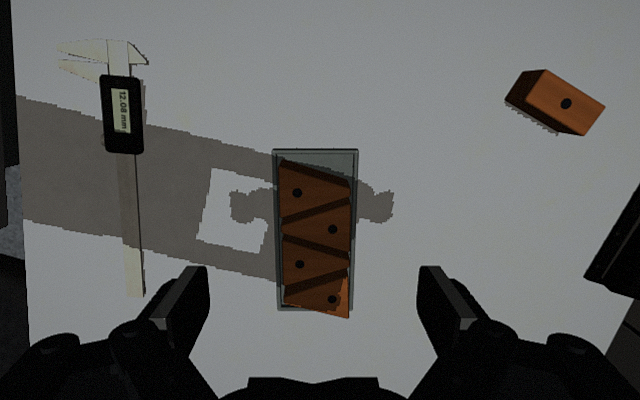

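All four wedges lie flat in the tray, tops at 36 mm. They alternate at (306,192), (323,228), (308,263) and (323,298), within 1.5 mm of the tray's middle across and within 4° of straight. The straight block and small wedge have not moved.

```bash
python3 -c "
from bench import ctrl
print(ctrl.job_done())"
```

```text
the job is handed in; nothing more can be done
None
```

I handed the job in: all four large wedges lie flat in the tray, alternating head to tail, and neither look-alike on the desk was moved; the call returned no verdict.

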